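# Flip a sample cell into the bench reader and set its hold-down

## Task

Lay the square sample cell, window up, flat in the pocket of the reader's hinged flipper plate, then take the plate by its bail and swing it right over, never letting it slam, so that the cell drops window-down into the nest. With the plate lying fully over, lift the hold-down tab out of its notch, shift it along the rail and drop it fully home in the next notch, where its tongue covers the plate's ear. Leave the other things on the bench where they are.

Things in the scene. Friction and masses are not known exactly. Their poses are not given: they have to be found in the camera images.
- cell_center (a point): The square sample cell, about 140 g: aluminium back plate 70 x 70 x 8 mm with a grey square window body 44 x 44 mm standing 26 mm high on its middle (whole height 34 mm), dark window on top. The point is its centre, 17 mm above its underside; z points from back plate to window, x and y along the sides. Stands window up; grip it by the window body.
- hinge (a point): Middle of the flipper's hinge axis, 52 mm above the bench, fixed to the reader. x lies along the hinge axis, y across it from the loading side (-y) to the nest side (+y), z up. Hinge lugs at x = -49 and +49 mm, up to 10 mm above the axis. The base is 220 mm long (along y), x from -62 to +84 mm, 10 mm high at the loading side.
- flipper (a joint): Angle of the flipper plate: 0 = lying flat on the loading (-y) side with its pocket up, 3.14 = swung right over, lying flat on the nest (+y) side with its pocket down. Plain light hinge with stops at both ends: the plate (about 0.28 kg) falls one way or the other if let go. Let go only when it lies all but flat, and keep below about 4 rad/s.
- pocket (a point): Where the centre of the cell lies when seated in the flipper's pocket; moves with the plate. The pocket is 72 (x) by 73 mm at its floor, 78 by 79 mm at its mouth, walls 8 mm high, with flared guides to 23 mm above the floor at the corners of its +x and -x sides, sides along the hinge's axes, floor 17 mm below this point, centre 62 mm from the hinge axis. z is the pocket's upward direction.
- bail (a point): Middle of the bail bar of the flipper, a round steel bar of 10 mm diameter parallel to the hinge axis, 72 mm long, 144 mm from the axis and level with it; moves with the plate. Clear gap of about 35 mm between the bar and the plate's edge; nothing stands under it but the bench.
- nest (a point): Where the centre of the cell lies when it has dropped window-down into the nest of the reader: 62 mm from the hinge axis on the +y side. The nest is a recess 52 mm square at its floor (sides flaring to 58 mm), 8 mm deep, in a white deck 22 mm above the bench. Its floor is 17 mm below this point.
- hold_tab (a point): Centre of the upright black grip of the hold-down tab: 20 (hinge x) x 12 (hinge y) x 28 mm high; grip it across the 12 mm. It stands on a steel saddle 20 x 16 x 22 mm, 130 g in all, loose on the rail, with cheeks 12 mm down either side of it and a 18 mm tongue to -x, towards the plate. The saddle's top is 14 mm below this point, 66 mm above the bench.
- notch_start (a point): Where the grip's centre is when the hold-down tab is fully down in the notch it starts from (middle notch of three). The rail runs parallel to the hinge y axis, 72 mm from the hinge middle on the +x side, 8 mm thick; notches 20 mm long, separated by teeth 12 mm high, so the tab must be lifted more than 12 mm (14 to 18 mm keeps it straddling the rail).
- notch_lock (a point): Where the grip's centre is when the hold-down tab is fully down in the next notch, 34 mm towards the hinge (-y) from the start notch. There its tongue lies 2 mm above the ear, a lug 18 mm wide on the +x side of the swung-over plate; a tab put there earlier would bar the plate's way.
- round_center (a point): A round sample cell that does not belong in this reader (back plate 72 mm diameter, body 48 mm diameter, 34 mm high), centre at half height. Stands near the square one, sometimes in the other's place. Leave it.
- bowl_mid (a point): Steel bowl, 104 mm across, 45 mm high: leave it.
- scoop_mid (a point): White spoon lying on the bench, 170 mm long: leave it.
- brush_mid (a point): Small brush lying on the bench, 160 mm long: leave it.
- weight_mid (a point): Steel knob weight, 28 mm diameter, 42 mm high: leave it.
- beaker_mid (a point): Glass beaker, 66 mm across, 85 mm high: leave it.
- jar_mid (a point): Amber jar, 64 mm across, 85 mm high: leave it.
- claw_a (a joint): Turn of the two dark half-moon claws on the pocket's +x and -x sides, tops 12.7 mm above its floor; geared to the hinge, reads twice the flipper angle. At 0 and 6.28 rad their flats clear the cell (74 mm apart); in between they hold its back plate in the pocket. They let go in the last few degrees of the swing, so that the cell drops about 4 mm into the nest.
Mind the look-alikes: they are no part of the job. What is shaped like the part that bears hold_tab but purple, red or turquoise is not meant.

How it is judged:
On the way, in this order (a step that is already met when the one before it is completed fails the run):
1. the square cell lies window up, released, flat in the pocket of the plate, which lies on the loading side (distance between cell_center and pocket below 0.005 m and angle between cell_center's own z axis and vertical below 0.08 rad and value of joint flipper below 0.08 rad and contact force between cell and the fingers below 0.3 N), for 0.2 s.
2. the plate stands about half-way over with the cell still in its pocket (value of joint flipper between 1.3 and 1.9 rad and distance between cell_center and pocket below 0.012 m).
3. the plate lies fully over and the cell has dropped window-down into the nest (value of joint flipper above 3.06 rad and distance between cell_center and nest below 0.0075 m and angle between cell_center's own z axis and vertical above 3.03 rad), for 0.2 s.
At the end, for the whole second after the job is handed in: The plate lies fully over (flipper above 3.06 rad), the square cell rests window-down in the nest (centre within 7.5 mm of the nest point, within about 6 degrees of flat), and the hold-down tab stands upright at rest, fully down in the notch next to the ear (within 6 mm of its place) (all of step 3 and distance between hold_tab and notch_lock below 0.006 m and angle between hold_tab's own z axis and vertical below 0.1 rad and linear speed of each of rider, cell below 0.02 m/s); the robot touches nothing.
It fails at once if the plate slams or is flung (turns faster than 4.5 rad/s) (velocity of joint flipper above 4.5 rad/s or velocity of joint flipper below -4.5 rad/s).
It fails at once if another thing on the bench is shifted by more than 3 cm (distance of any of round_center, bowl_mid, scoop_mid, brush_mid, weight_mid, beaker_mid, jar_mid from where it was at the start of the episode above 0.03 m).
It also fails if it takes over 58 s, if anything falls off the work surface, if the arm or the gripper's body presses on something with over 40 N, if the wrist force passes 120 N, or if a joint passes its speed limit or range.

## Robot

A 7-joint arm with a two-finger parallel gripper is mounted at the origin on the work surface. World frame = base frame: x ahead of the robot, y to its left, z up, the work surface at z = 0. Lengths are in m, angles in rad, forces in N, time in s.
With the tool pointing down it reaches from about 0.425 to 0.95 m from the base axis. Payload 4.7 kg.
Tool frame: the origin (TCP) lies on the front face of the gripper's body, between the roots of the fingers; the fingertips stand 73 mm ahead of it and the grasp point (between the pads) lies 54 mm ahead of it; z points along the fingers, y is the line along which they close (so a half turn about z gives the same grasp; the last joint's range is limited). The gripper opens to 85 mm and grips with 20 to 120 N. Pads are 22 mm wide; open, the fingers measure 114 mm over their backs; the gripper's body (76 mm by 85 mm) begins 54 mm behind the grasp point. The pads swing forward as they close: fully open they stand 13 mm farther back than shut.
Start: joints at [1.136, 0.469, -0.049, 1.532, 0.024, 1.141, -0.082], TCP at [0.267, -0.62, 0.304] pointing down, gripper open.
Joint ranges: [-2.59, 2.59], [-0.33, 1.99], [-1.39, 1.29], [0.1, 2.45], [-1.04, 4.18], [0.21, 1.99], [-2.66, 2.66]. Speed limits (rad/s): [2.57, 2.57, 3.14, 3.14, 3.14, 3.14, 3.14].

## Interface

Orientations are given as [roll, pitch, yaw] about the fixed x, y, z axes, in that order (R = Rz(yaw) Ry(pitch) Rx(roll)).
In Python, from bench import robot gives the robot as it stands.
- The arm moves only by the tool send_rows, never from a script. Its argument "plan" is a list of rows, each a list of 7 numbers: the turn, a rotation vector about the world's x, y, z in rad, then the shift along the world's x, y, z in mm, then the opening, from 0 (shut) to 1 (fully open). In form: [[rx, ry, rz, x, y, z, claw], ...]. A call has 1 to 20 rows; each row is the pose to reach, as a shift and turn from the pose commanded when the call began; what a row does not reach only later rows make up. A row lasts 1/10 s, in which the tool goes at most 50 mm and 8.59 degrees, less where a joint would pass 70% of its speed; a pose out of reach is approached as far as the arm can. A call with a gripper value outside its range is refused whole. The fingers move at their own pace and stop on an object; "newtons" is the grip in N (left out, the last holds). Time passes only in rows, so rows that repeat a pose let the fingers close. It gives the time, the measured TCP pose, the force, the opening and the grip force at its end, in the units of the state.
- robot.get_state(): the state, without advancing time (a new reading comes with each control period).
- robot.grab_frame(name): name is "scene" or "top" or "wrist"; returns (picture, depth): 480x640x3 uint8, red, green, blue; 480x640 float32, m along the optical axis (not along the pixel's ray), 0 where there is no reading.
- robot.get_calibration(name): a dict with "camera_matrix" (3x3 intrinsics, pixels), "xyz" and "orientation" of the camera in the world. Camera axes: x right, y up, looking along -z (the intrinsics and any distortion apply to the point x, -y, -z); pixel columns grow to the right and rows downward; lengths in m; the calibration is good to about 2 mm. A picture is of the moment at which its call begins: read the wrist's pose just before it. get_calibration takes no time and is no camera call; for the wrist camera it gives the pose at the moment of the call.
- robot.sign_off(): hands the job in; it is judged then, once.
The state is a dict: "time": time; "q": joint angles; "qd": joint speeds; "joint_torque": joint torques, N m; "tcp_pos": TCP position; "eef_rot": TCP orientation; "force": force on the tool from outside, world axes, zero at the start; "ft_torque": the same for the moment, N m; "finger_gap": finger opening in m; "finger_force": force on a finger pad.
Only numpy, scipy, OpenCV 4.12 (cv2) and the standard library are available. Lean on these libraries where they do the work, as an engineer would, in place of code of your own. Each camera call takes 0.05 s, during which the arm holds its last target. There are 200 camera calls.

## Working session

There is one attempt and no reset: what is moved stays moved. The work goes in short steps, Python scripts to look and compute and a tool call to move; the robot and the scene stay as the last step left them, time stands still between calls to the robot, and variables do not carry over. Pictures are saved under pics/ and viewed, at most 11 in all, crops included, and the job is handed in when it is done.

Besides the shell and the picture viewer there is one more tool, called after "Call:" as a command line: name --pt "numbers of a row" for each row, then --argument value for the rest. send_rows: Moves the arm, as the interface text tells. Its arguments: {"type":"object","properties":{"plan":{"type":"array"},"newtons":{"type":"number"}},"required":["plan"]}

```bash
mkdir -p pics; ls; cat > h.py <<'E'
import numpy as np, cv2
from bench import robot
from scipy.spatial.transform import Rotation as R
def cal(n):
    c=robot.get_calibration(n); K=np.array(c["camera_matrix"]); o=np.array(c["orientation"]); 
    M=R.from_euler('xyz',o).as_matrix() if o.size==3 else (o if o.shape==(3,3) else None)
    return K,np.array(c["xyz"]),M,c
def ray(n,u,v,C=None):
    K,p,M,_=C or cal(n)
    d=np.array([(u-K[0,2])/K[0,0],-(v-K[1,2])/K[1,1],-1.0]); return p,M@d
def onz(n,u,v,z,C=None):
    p,d=ray(n,u,v,C); return p+d*(z-p[2])/d[2]
def cloud(n,dep,C=None):
    K,p,M,_=C or cal(n); v,u=np.mgrid[:480,:640]
    P=np.stack([(u-K[0,2])/K[0,0]*dep,-(v-K[1,2])/K[1,1]*dep,-dep],-1)
    return P@M.T+p
E
python3 - <<'E'
from h import *
for n in("scene","top"):
    im,d=robot.grab_frame(n); cv2.imwrite(f"pics/{n}.png",im[:,:,::-1]); np.save(f"pics/{n}_d.npy",d);np.save(f"pics/{n}_i.npy",im)
    print(n,cal(n)[3])
print(robot.get_state())
E
```

```text
pics
scene {'camera_matrix': array([[594.52576304,   0.        , 309.52435323],
       [  0.        , 594.52576304, 262.41015131],
       [  0.        ,   0.        ,   1.        ]]), 'xyz': array([1.26167649, 0.49187396, 1.18482666]), 'orientation': array([ 0.6454691 , -0.01512854,  2.17527734])}
top {'camera_matrix': array([[475.33216317,   0.        , 309.99201896],
       [  0.        , 475.33216317, 232.21484798],
       [  0.        ,   0.        ,   1.        ]]), 'xyz': array([0.42003094, 0.06064655, 1.11330358]), 'orientation': array([ 0.16325823,  0.00217462, -1.56972983])}
{'time': 0.1, 'q': array([ 1.13611254,  0.46937949, -0.04859896,  1.53353372,  0.02408852,
        1.14102346, -0.08227935]), 'qd': array([ 0.0001529 , -0.00105778,  0.00082987, -0.00350353, -0.00150719,
        0.00182979,  0.00109987]), 'joint_torque': array([ 5.32247304e-04, -5.11517036e+01, -4.78185096e-02, -2.38391304e+01,
        1.06695769e-02,  4.39718002e-03,  2.35993224e-05]), 'tcp_pos': array([ 0.26631848, -0.61982267,  0.30297091]), 'eef_rot': array([-3.13983432e+00,  4.85292904e-05,  4.05831382e-01]), 'force': array([ 0.96926269,  1.15517598, -0.58021158]), 'ft_torque': array([ 0.02077964, -0.02989113,  0.01686732]), 'finger_force': 0.0, 'finger_gap': 0.08506049871133048}
```

View pics/scene.png

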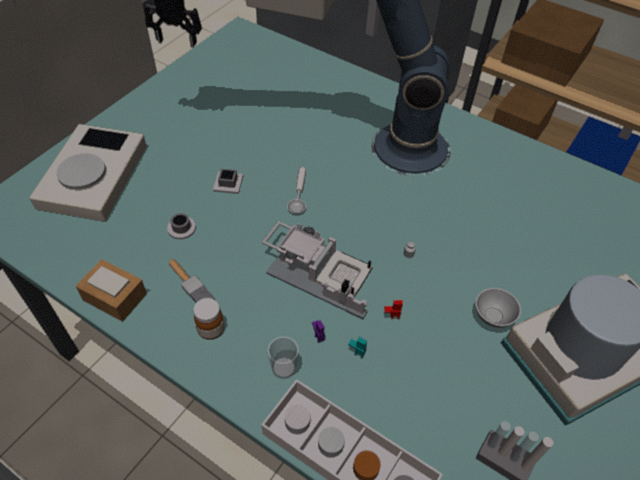

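View pics/top.png

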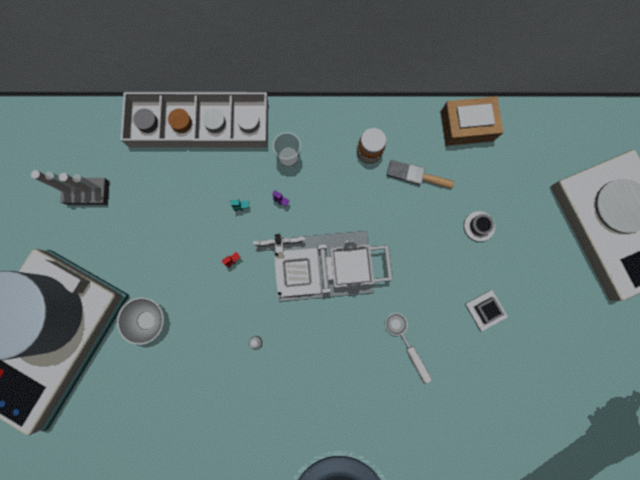

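The square cell is at top (487,311), the reader at about (330,268) with its bail on the right at (388,265), the black tab near (279,243), and the round cell at (481,226).

```bash
python3 - <<'E'
from h import *
im=np.load("pics/top_i.npy");d=np.load("pics/top_d.npy")
a=cv2.resize(im[220:310,240:400],(800,450),interpolation=cv2.INTER_CUBIC)
cv2.imwrite("pics/c1.png",a[:,:,::-1])
C=cal("top");P=cloud("top",d,C)
# cell : points height >4mm around
def rect(m,name,z):
    c=max(cv2.findContours(m.astype(np.uint8),cv2.RETR_EXTERNAL,cv2.CHAIN_APPROX_NONE)[0],key=cv2.contourArea)
    w=np.array([onz("top",*q[0],z,C)[:2] for q in c]).astype(np.float32)
    print(name,cv2.minAreaRect(w))
roi=np.zeros(d.shape,bool);roi[280:345,455:520]=1
g=im.astype(int)
br=roi&(im.min(-1)>130)
rect(br,"cell back",.008)
print("bench z",np.median(P[330:345,455:465,2]))
hm=roi&(P[...,2]>.028); print("win",np.median(P[hm],0),P[hm].min(0),P[hm].max(0)); rect(hm,"body",.034)
s=P[225:305:6,245:400:6,2]*1000
print("\n".join(" ".join("%3d"%x for x in r) for r in s))
print(P[226,250],P[226,395],P[300,395])
E
```

```text
cell back ((0.42184460163116455, -0.34207725524902344), (0.07063788175582886, 0.07078225910663605), 27.72631072998047)
bench z 0.0002779230412338629
win [ 0.42003094 -0.33799526  0.03437498] [ 0.39287103 -0.36897203  0.02812509] [0.45043356 0.06064655 1.11330358]
body ((0.42081230878829956, -0.33903008699417114), (0.044685833156108856, 0.0460948683321476), 27.775222778320312)
  2   3   1  -3   2   1  -1   0  -3  -1  -2   0   0   0   1   2  -3   0  -2   2 1113  -1   0   3   2  -2
 -4   0  -1   1  -2  -5   0   0  -3   2   0  -1   0  -2  -3   0   2   2   2   0  10  -1  -1   0   1  -3
  0   0   1   0   0  96  59   1   2  57   9   9  11  10   8  10  10  10  13  10  11   0   1   0   1   3
 -1  -3  52  42  51  86  68  29  21  14  11  11  10  11   9  10   9  63  13 1113  11  -1  -2  -1   2   7
  1   4   8  13   8  65  68   9   9   8  22  23  10  56   7  59  72  64  54  54  52  51  52  -3  -2  -1
  0   1  -1   1   0  45  20  19  20  17  24  22   9  55   9  50  50  49  52  51  52   2  -1  -1  -2   0
  0  -3  -1   1   1  22  17  20  16  14  15  21  13  59  54  51  51  48  49  53  50   3   0  -4
[... 165 characters left out ...]
1113  52  54  53  52  51  53  51  58   0   2  56   3
  0   1  -2  -2   0  -1  17  13  18  14  11  22  19  59  50  57  58  50  50  48  52  62  53  54  55   0
  0   1   3   1  -1   3  25  18  21  22  21  20  23  58   8  63  75  64  64  61  14  10   1  -1   1   0
  0   0  -1   1   3  -2  29  23  21  19  24  23  22  63  63   7  12   9   6   9   8  10  -2  -1   0  -1
  0   1   1   0  -4   2  10  13   9   9   8   7   7  12  -1  -2  -1   0   3   0  -4  -2   0   0   3 1113
  1  -1   0 1113   4   2   0   0   2  -4  -2   1   3  -1   0   1  -2  -2  -6   0   0   3   4   0   3   0
[ 6.18365565e-01  2.06076961e-01 -3.49306000e-04] [ 0.61780491 -0.13812653  0.00410888] [ 0.44435214 -0.13449473 -0.00291104]
```

View pics/c1.png

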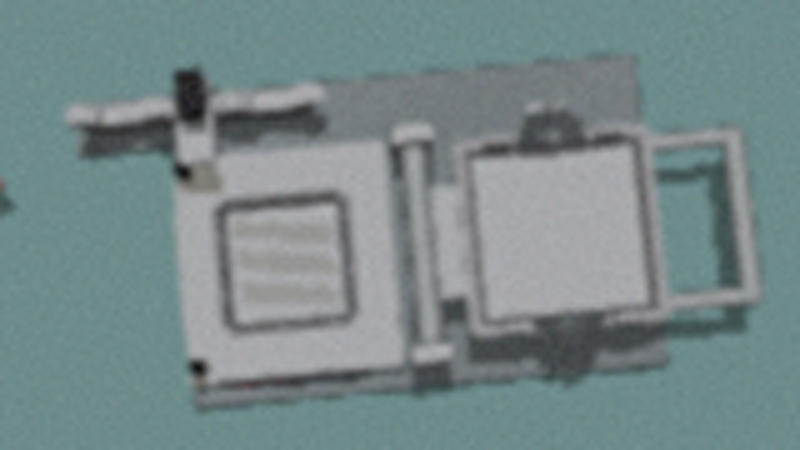

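The crop shows the pocket floor with corners at (470,152),(640,138),(655,308),(487,322), the bail bar from (737,135) to (752,297), the hinge lugs at (413,133) and (432,352), and the black grip at about (190,95).

```bash
python3 - <<'E'
from h import *
im=np.load("pics/top_i.npy");d=np.load("pics/top_d.npy");C=cal("top");P=cloud("top",d,C)
f=lambda u,v,z:onz("top",239.6+u/5,219.6+v/5,z,C)[:2]
L1,L2=f(413,133,.062),f(432,352,.062)
B1,B2=f(737,135,.057),f(752,297,.057)
po=[f(*q,.052) for q in((470,152),(640,138),(655,308),(487,322))]
ne=[f(*q,.022) for q in((222,203),(347,196),(355,320),(228,330))]
base=[f(*q,.010) for q in((633,58),(667,362),(198,406))]
m=lambda a:np.mean(a,0)
print("hinge",m([L1,L2]),"bail",m([B1,B2]),"pocket",m(po),"nest",m(ne))
a=lambda v:np.degrees(np.arctan2(v[1],v[0]))
print("x dirs",a(L1-L2),a(B1-B2),a(po[0]-po[3]),a(po[1]-po[2]),a(base[0]-base[1]),a(base[2]-base[1])-90,"y",a(m(ne)-m([B1,B2]))-90)
h=m(po)*.5+m(ne)*.5; print("mid pocket/nest",h)
print("grip top",f(190,75,.094))
dk=(im.max(-1)<60)&(P[...,2]>.07)&(P[...,2]<.12);dk[:230]=0;dk[250:]=0;dk[:,:265]=0;dk[:,295:]=0
print(dk.sum(),np.median(P[dk],0),P[dk].min(0),P[dk].max(0))
E
```

```text
hinge [0.51307516 0.0318286 ] bail [ 0.52529785 -0.11182938] pocket [ 0.51946799 -0.03133728] nest [0.50723167 0.09247467]
x dirs 4.739680100765538 3.806375693885146 5.271723715871785 3.93963106939298 5.264676169753411 5.36909499021678 y 5.0534013602617875
mid pocket/nest [0.51334983 0.03056869]
grip top [0.58263317 0.13338696]
40 [0.57287487 0.13257762 0.09320158] [0.56532517 0.1285851  0.07643913] [0.58189778 0.13721623 0.09711281]
```

Call:
send_rows --pt "0 0 0.02 30 55 -10 1" --pt "0 0 0.04 60 110 -25 1" --pt "0 0 0.06 90 165 -45 1" --pt "0 0 0.078 120 220 -65 1" --pt "0 0 0.078 145 260 -80 1" --pt "0 0 0.078 155 279 -83 1" --pt "0 0 0.078 155 279 -83 1" --pt "0 0 0.078 155 279 -83 1" --pt "0 0 0.078 155 279 -83 1" --newtons 40

```text
time: 1.0
tcp_pos: [0.4215, -0.3409, 0.2207]
eef_rot: [-3.141, 0.001, 0.485]
force: [-0.3, 0.6, 0.1]
finger_gap: 0.0859
finger_force: 0.0
```

```bash
python3 - <<'E'
from h import *
C=cal("wrist"); im,d=robot.grab_frame("wrist"); cv2.imwrite("pics/w1.png",im[:,:,::-1]);np.save("pics/w1d.npy",d);np.save("pics/w1i.npy",im)
P=cloud("wrist",d,C); print(C[1],C[3]["orientation"],robot.get_state()["tcp_pos"],robot.get_state()["eef_rot"])
def rect(m,z):
    c=max(cv2.findContours(m.astype(np.uint8),cv2.RETR_EXTERNAL,cv2.CHAIN_APPROX_NONE)[0],key=cv2.contourArea)
    w=np.array([onz("wrist",*q[0],z,C)[:2] for q in c]).astype(np.float32)
    print(cv2.minAreaRect(w))
near=(np.hypot(P[...,0]-.421,P[...,1]+.34)<.07)
z=P[...,2]
rect(near&(z>.03)&(z<.04),.034); rect(near&(z>.004)&(z<.04),.008)
E
```

```text
[ 0.49590659 -0.30183744  0.28976624] [-3.34440556e-01 -4.01585613e-04 -1.08469609e+00] [ 0.4210089  -0.34206013  0.22089575] [3.14122271e+00 7.13476320e-04 4.82839672e-01]
((0.423172265291214, -0.3406763970851898), (0.043455738574266434, 0.043860092759132385), 27.846044540405273)
((0.4231034517288208, -0.34071364998817444), (0.0700206458568573, 0.06980271637439728), 27.85852813720703)
```

View pics/w1.png

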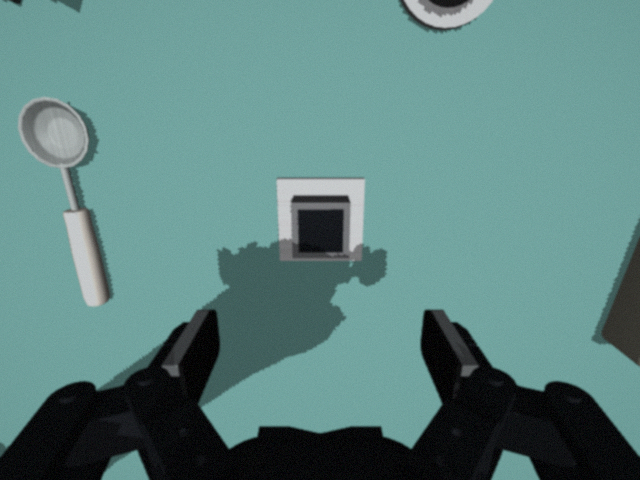

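The wrist view shows the cell square to the fingers, centred at about (321,222), ready for straight descent.

Call:
send_rows --pt "0 0 0.002 2 0 -40 1" --pt "0 0 0.002 2 0 -80 1" --pt "0 0 0.002 2 0 -110 1" --pt "0 0 0.002 2 0 -130 1" --pt "0 0 0.002 2 0 -136 1" --pt "0 0 0.002 2 0 -136 1" --pt "0 0 0.002 2 0 -136 0.3" --pt "0 0 0.002 2 0 -136 0.3" --pt "0 0 0.002 2 0 -136 0.3" --pt "0 0 0.002 2 0 -136 0.3" --pt "0 0 0.002 2 0 -136 0.3" --pt "0 0 0.002 2 0 -136 0.3" --pt "0 0 0.002 2 0 -136 0.3"

```text
time: 2.35
tcp_pos: [0.424, -0.3416, 0.0862]
eef_rot: [3.14, -0.001, 0.486]
force: [0.1, 0.0, 6.5]
finger_gap: 0.043
finger_force: 42.7
```

Call:
send_rows --pt "0 0 0 0 0 20 0.3" --pt "0 0 0 0 0 60 0.3" --pt "0 0 -0.05 5 20 105 0.3" --pt "0 0 -0.13 20 60 140 0.3" --pt "0 0 -0.21 35 105 150 0.3" --pt "0 0 -0.29 50 150 150 0.3" --pt "0 0 -0.36 64 195 150 0.3" --pt "0 0 -0.4 71 221 150 0.3" --pt "0 0 -0.4 71 221 150 0.3" --pt "0 0 -0.4 71 221 150 0.3" --pt "0 0 -0.4 71 221 150 0.3"

```text
time: 3.45
tcp_pos: [0.4939, -0.1216, 0.2348]
eef_rot: [3.141, 0.001, 0.084]
force: [-0.6, -0.4, -1.7]
finger_gap: 0.0436
finger_force: 41.7
```

```bash
python3 - <<'E'
from h import *
C=cal("wrist"); im,d=robot.grab_frame("wrist"); cv2.imwrite("pics/w2.png",im[:,:,::-1]);np.save("pics/w2d.npy",d);np.save("pics/w2i.npy",im)
np.save("pics/w2c.npy",np.array([C[0],C[2]])) ;np.save("pics/w2p.npy",C[1])
P=cloud("wrist",d,C); print(C[1],robot.get_state()["tcp_pos"],robot.get_state()["eef_rot"],robot.get_state()["finger_gap"])
E
```

```text
[ 0.57776426 -0.11492646  0.30394739] [ 0.49395318 -0.12182498  0.23480797] [3.14089338e+00 4.95342586e-04 8.32628236e-02] 0.043040776135230066
```

View pics/w2.png

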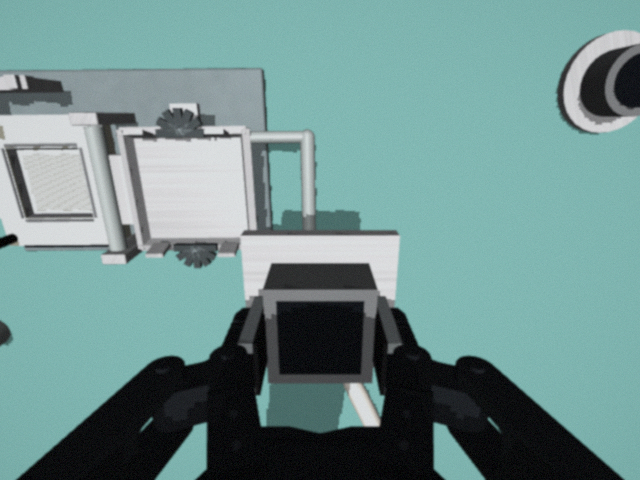

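The view shows the pocket floor corners at about (134,138), (243,137), (247,238), (148,240), the bail bar along column 308, hinge lugs at (88,118) and (120,255), and the held cell with window-body corners (261,289)-(378,289)-(374,381)-(266,381).

```bash
python3 - <<'E'
from h import *
K,M=np.load("pics/w2c.npy");C=(K,np.load("pics/w2p.npy"),M,None)
im=np.load("pics/w2i.npy");d=np.load("pics/w2d.npy");P=cloud("wrist",d,C)
f=lambda u,v,z:onz("wrist",u,v,z,C)[:2]
m=lambda a:np.mean(a,0); a=lambda v:np.degrees(np.arctan2(v[1],v[0]))
po=[f(*q,.052) for q in((134,138),(243,137),(247,238),(148,240))]
print("pocket",m(po),[a(po[0]-po[3]),a(po[1]-po[2]),a(po[0]-po[1])-90],[np.linalg.norm(po[i]-po[i-1]) for i in range(4)])
z=P[...,2]
g=cv2.Sobel(cv2.cvtColor(im,cv2.COLOR_RGB2GRAY).astype(float),-1,1,0,ksize=3)
for r in (160,185,210): print(r,[ (u,int(g[r,u])) for u in range(110,275) if abs(g[r,u])>130])
print("floor z",np.median(z[160:220,160:230]))
print("wall",np.round(z[190,112:270:3]*1000))
for n,zz in(("bodytop",.183),):
    q=[f(*q,zz) for q in((261,289),(378,289),(374,381),(266,381))];print(n,m(q),a(q[0]-q[3]),a(q[1]-q[2]),a(q[0]-q[1])-90,[np.linalg.norm(q[i]-q[i-1]) for i in range(4)])
print("win z",np.median(z[310:365,290:360]),"plate z",np.median(z[245:260,270:380]))
q=[f(*q,.148+.0087) for q in((242,231),(398,232))];print("plate edge",q,np.linalg.norm(q[0]-q[1]))
b=[f(308,v,.057) for v in(145,200)];print("bail line",b,a(b[0]-b[1]))
h=[f(88,117,.062),f(119,255,.062)];print("lugs",h,m(h),a(h[0]-h[1]))
ne=[f(*q,.022) for q in((5,146),(83,145),(96,217),(22,221))];print("nest",m(ne))
E
```

```text
pocket [ 0.51893516 -0.02962185] [np.float64(3.2313809576583785), np.float64(3.168963584914794), np.float64(5.354397985986537)] [np.float64(0.07360260280832126), np.float64(0.07418067748828544), np.float64(0.07270727913794017), np.float64(0.07414012917134166)]
160 [(110, 246), (126, -208), (127, -261), (128, -179), (136, 240), (137, 313), (138, 212), (241, -200), (242, -248), (244, 206), (250, -161), (251, -295), (252, -269), (263, 166), (264, 137), (266, -196), (268, 201), (269, 277)]
185 [(113, 254), (114, 355), (115, 215), (131, -246), (132, -261), (140, 192), (141, 311), (142, 269), (243, -194), (244, -237), (246, 195), (252, -201), (253, -321), (254, -249), (264, 168), (265, 148), (267, -150), (268, -188), (270, 222), (271, 219)]
210 [(115, -134), (116, -136), (118, 246), (119, 344), (120, 218), (135, -157), (136, -274), (137, -232), (145, 278), (146, 296), (147, 139), (245, -197), (246, -235), (248, 189), (254, -235), (255, -356), (256, -243), (266, 148), (269, -186), (271, 188), (272, 268), (273, 142)]
floor z 0.051135774588731336
wall [53. 51. 51. 52. 52. 57. 58. 58. 56. 54. 51. 51. 51. 50. 52. 52. 52. 51.
 52. 51. 51. 51. 51. 51. 50. 51. 52. 53. 51. 51. 51. 51. 51. 52. 51. 51.
 50. 51. 52. 52. 51. 51. 52. 50. 51. 60. 58. 57. 10.  9.  9.  8.  8.]
bodytop [ 0.49451758 -0.12217696] 4.5573572171988515 5.681717829706063 4.811260459761499 [np.float64(0.04265136437399887), np.float64(0.04414252987429932), np.float64(0.04267817317368564), np.float64(0.04497989874860524)]
win z 0.18224551542083262 plate z 0.1556923888063066
plate edge [array([ 0.5273564 , -0.08559239]), array([ 0.5325959 , -0.15306628])] 0.06767701240096033
bail line [array([ 0.5577899 , -0.10905597]), array([ 0.52020544, -0.11183876])] 4.234501935206568
lugs [array([0.56365479, 0.03268013]), array([0.46896991, 0.02231621])] [0.51631235 0.02749817] 6.246554005734601
nest [0.50824131 0.09208843]
```

```bash
python3 - <<'E'
from h import *
K,M=np.load("pics/w2c.npy");C=(K,np.load("pics/w2p.npy"),M,None)
im=np.load("pics/w2i.npy")
f=lambda u,v,z:onz("wrist",u,v,z,C)[:2]
a=lambda v:np.degrees(np.arctan2(v[1],v[0]))
for nm,us,z in(("Lfloor",(137,141,145.6),.052),("Ltop",(127,131.6,136.2),.060),("Rlip",(241.6,243.7,245.7),.060),("Router",(251.3,253.2,255.2),.06)):
    q=[f(u,v,z) for u,v in zip(us,(160,185,210))];print(nm,a(q[0]-q[2]),q[1])
g=cv2.Sobel(cv2.cvtColor(im,cv2.COLOR_RGB2GRAY).astype(float),-1,0,1,ksize=3)
for u in (152,225,235): print(u,[(v,int(g[v,u])) for v in range(110,260) if abs(g[v,u])>110])
for u,v in((225,137),(225,238)): print(f(u,v,.052),f(u,v,.06))
E
```

```text
Lfloor 5.252354317615148 [0.51988786 0.00714609]
Ltop 5.424832182193104 [0.52118115 0.00970299]
Rlip 5.515654601471468 [ 0.52767656 -0.0670455 ]
Router 5.793116295153418 [ 0.52822729 -0.07355274]
152 [(126, 165), (127, 134), (132, -286), (133, -417), (134, -308), (137, 171), (138, 246), (139, 261), (140, 265), (141, 210), (237, -160), (238, -185), (252, 138), (253, 266), (254, 216)]
225 [(125, 144), (126, 158), (129, -273), (130, -367), (131, -299), (132, -151), (136, 214), (137, 423), (138, 400), (139, 192), (236, -118), (237, -208), (238, -201), (239, -124), (252, 216), (253, 236), (254, 132)]
235 [(125, 166), (126, 153), (132, -196), (133, -397), (134, -379), (136, 359), (137, 426), (138, 240), (236, -129), (237, -219), (238, -158), (253, 150), (254, 155), (255, 129)]
[ 0.55788265 -0.05231677] [ 0.55851394 -0.05430479]
[ 0.48493937 -0.05216399] [ 0.48788681 -0.05415687]
```

Call:
send_rows --pt "0 0 0.01 10 40 0 0.3" --pt "0 0 0.01 20 75 0 0.3" --pt "0 0 0.01 24.5 92.5 -20 0.3" --pt "0 0 0.01 24.5 92.5 -45 0.3" --pt "0 0 0.01 24.5 92.5 -65 0.3" --pt "0 0 0.01 24.5 92.5 -75 0.3" --pt "0 0 0.01 24.5 92.5 -75 0.3" --pt "0 0 0.01 24.5 92.5 -75 0.3" --newtons 30

```text
time: 4.3
tcp_pos: [0.5195, -0.0284, 0.1605]
eef_rot: [3.141, -0.001, 0.094]
force: [0.8, -1.0, -1.3]
finger_gap: 0.0432
finger_force: 41.7
```

```bash
python3 - <<'E'
from h import *
C=cal("wrist"); im,d=robot.grab_frame("wrist"); cv2.imwrite("pics/w3.png",im[:,:,::-1]);np.save("pics/w3d.npy",d);np.save("pics/w3i.npy",im)
np.save("pics/w3c.npy",np.array([C[0],C[2]])) ;np.save("pics/w3p.npy",C[1])
E
```

```text
(no output)
```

View pics/w3.png

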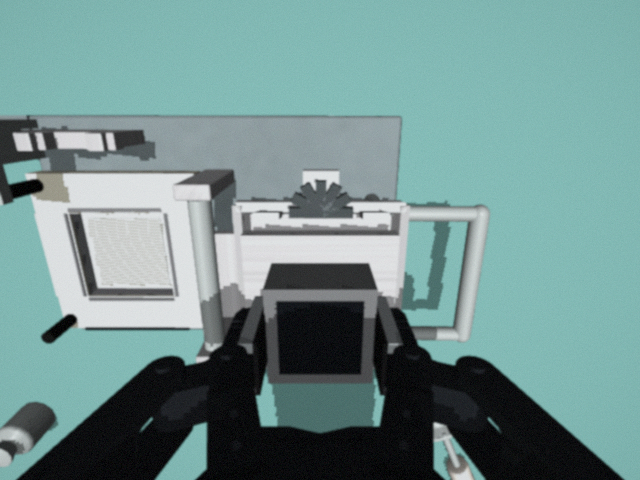

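The held cell's back plate front edge sits at row ~234 between columns ~240 and ~400, just above the pocket walls at columns ~238 and ~403.

```bash
python3 - <<'E'
from h import *
K,M=np.load("pics/w3c.npy");C=(K,np.load("pics/w3p.npy"),M,None)
im=np.load("pics/w3i.npy");G=cv2.cvtColor(im,cv2.COLOR_RGB2GRAY)
cv2.imwrite("pics/w3c.png",cv2.resize(im[180:320,180:500],(800,350),interpolation=cv2.INTER_CUBIC)[:,:,::-1])
E
```

```text
(no output)
```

View pics/w3c.png

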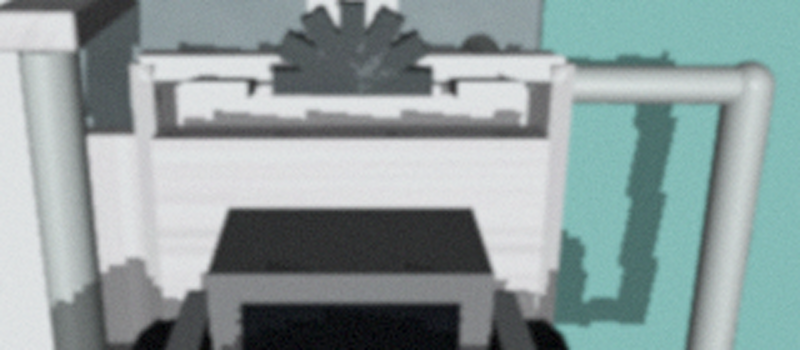

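```bash
python3 - <<'E'
from h import *
K,M=np.load("pics/w3c.npy");C=(K,np.load("pics/w3p.npy"),M,None)
f=lambda u,v,z:onz("wrist",179.7+u/2.5,179.7+v/2.5,z,C)[:2]
t=np.radians(5.3);Q=np.array([[np.cos(t),np.sin(t)],[-np.sin(t),np.cos(t)]])
o=np.array([.519,-.029])
for n,q in dict(cellL=(155,137,.0823),cellR=(548,137,.0823),wallL=(154,80,.06),wallR=(551,80,.06),woutL=(133,80,.06),woutR=(572,80,.06),claw=(352,95,.0647),bodyTL=(205,275,.1083),bodyTR=(494,275,.1083),bar1=(708,280,.057),bar2=(745,110,.057)).items(): print(n,np.round(1000*Q@(f(*q)-o),1))
E
```

```text
cellL [35.2 34. ]
cellR [ 35.4 -34.5]
wallL [39.6 38.5]
wallR [ 39.8 -39.4]
woutL [39.6 42.6]
woutR [ 39.8 -43.5]
claw [37.9 -0.4]
bodyTL [21.9 22. ]
bodyTR [ 22.  -21.8]
bar1 [ -5.5 -77.4]
bar2 [ 32.8 -79.8]
```

Call:
send_rows --pt "0 0 0 0.4 -0.4 -8 0.3" --pt "0 0 0 0.4 -0.4 -14 0.3" --pt "0 0 0 0.4 -0.4 -18 0.3" --pt "0 0 0 0.4 -0.4 -20 0.3" --pt "0 0 0 0.4 -0.4 -20.5 0.3" --pt "0 0 0 0.4 -0.4 -20.5 0.3" --newtons 20

```text
time: 4.95
tcp_pos: [0.5195, -0.028, 0.1394]
eef_rot: [3.142, -0.0, 0.096]
force: [0.3, -0.5, -0.6]
finger_gap: 0.0432
finger_force: 41.7
```

Call:
send_rows --pt "0 0 0 0 0 -1 0.3" --pt "0 0 0 0 0 -1 0.55" --pt "0 0 0 0 0 -1 0.6" --pt "0 0 0 0 0 0 0.7" --pt "0 0 0 0 0 0 0.7" --pt "0 0 0 0 0 10 0.7" --pt "0 0 0 0 0 30 0.7" --pt "0 0 0 0 0 60 0.7" --pt "0 0 0 0 0 90 0.7" --pt "0 0 0 0 0 90 0.7"

```text
time: 5.95
tcp_pos: [0.5218, -0.0279, 0.2342]
eef_rot: [3.14, -0.009, 0.096]
force: [1.3, -1.2, 0.5]
finger_gap: 0.0596
finger_force: 0.0
```

```bash
python3 - <<'E'
from h import *
C=cal("wrist"); im,d=robot.grab_frame("wrist"); cv2.imwrite("pics/w4.png",im[:,:,::-1])
P=cloud("wrist",d,C);z=P[...,2]
near=np.hypot(P[...,0]-.519,P[...,1]+.029)<.06
b=near&(z>.078)&(z<.095)
c=max(cv2.findContours(b.astype(np.uint8),cv2.RETR_EXTERNAL,cv2.CHAIN_APPROX_NONE)[0],key=cv2.contourArea)
print(cv2.minAreaRect(np.array([onz("wrist",*q[0],.086,C)[:2] for q in c]).astype(np.float32)))
w=P[b]; A=np.c_[w[:,:2]-w[:,:2].mean(0),np.ones(len(w))]; print(np.linalg.lstsq(A,w[:,2],rcond=None)[0],len(w))
E
```

```text
((0.5203224420547485, -0.02840271405875683), (0.046311117708683014, 0.04382918402552605), 5.4996747970581055)
[-0.02036537 -0.00192317  0.08525992] 4383
```

View pics/w4.png

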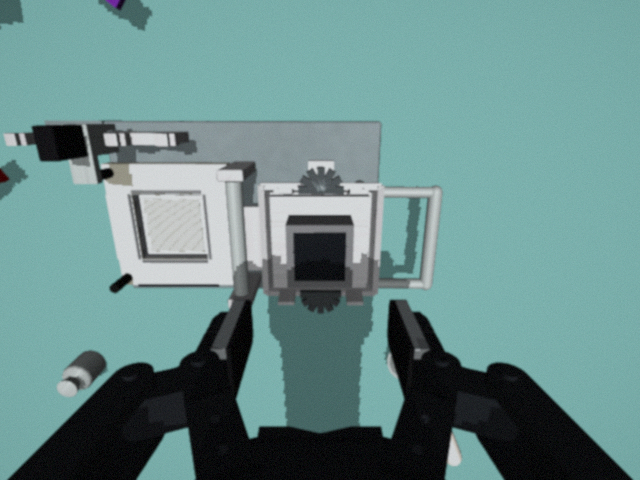

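The cell sits flat in the pocket at about (320,256); the bail bar runs along columns ~428-438, rows 190-285; the black grip top is near (60,142).

```bash
python3 - <<'E'
from h import *
C=cal("wrist"); im,d=robot.grab_frame("wrist"); P=cloud("wrist",d,C);s=robot.get_state();print(s["tcp_pos"],s["eef_rot"])
np.save("pics/w5d.npy",d);np.save("pics/w5i.npy",im)
t=np.radians(5.3);Q=np.array([[np.cos(t),np.sin(t)],[-np.sin(t),np.cos(t)]]);o=np.array([.52,-.0285])
L=(P[...,:2]-o)@Q.T*1000; z=P[...,2]
m=(abs(L[...,0])<28)&(L[...,1]<-60)&(L[...,1]>-100)&(z>.04)&(z<.07)
for lo in(-25,-10,5,18):
    k=m&(L[...,0]>lo)&(L[...,0]<lo+8); print(lo,k.sum(),np.percentile(L[k][:,1],[3,50,97]),np.percentile(z[k],[10,50,97]))
k=(abs(L[...,0]-72)<18)&(abs(L[...,1]-161)<30)&(z>.088)&(z<.1)&(im.max(-1)<70)
print("grip",k.sum(),np.median(L[k],0),L[k].min(0),L[k].max(0),np.median(z[k]))
k=(abs(L[...,0]-72)<10)&(L[...,1]>40)&(L[...,1]<230)&(z>.035)&(z<.062)
h,e=np.histogram(L[k][:,1],bins=np.arange(80,230,4)); 
for a,b in zip(e,h):
    kk=k&(L[...,1]>a)&(L[...,1]<a+4); print(int(a),b,np.round(1000*np.percentile(z[kk],90)) if b else '',end='; ')
E
```

```text
[ 0.51959621 -0.02810444  0.23052836] [ 3.14113966e+00 -2.04474859e-03  9.56910870e-02]
-25 137 [-86.60395485 -81.2704344  -77.71166764] [0.05270184 0.05526299 0.0570234 ]
-10 142 [-86.52587057 -80.9618326  -77.68628922] [0.0529065  0.0554553  0.05677633]
5 147 [-86.50763973 -81.14262717 -77.69795844] [0.05290935 0.05539646 0.05700633]
18 159 [-86.59039045 -81.08721403 -77.77094749] [0.05258796 0.055235   0.0568605 ]
grip 919 [ 71.35048594 155.11386849] [ 61.51606881 150.15484843] [ 80.92624257 163.59076499] 0.09279051933401974
80 0 ; 84 0 ; 88 0 ; 92 0 ; 96 63 51.0; 100 103 55.0; 104 88 56.0; 108 44 56.0; 112 32 52.0; 116 58 44.0; 120 74 44.0; 124 75 44.0; 128 78 44.0; 132 146 52.0; 136 123 56.0; 140 80 56.0; 144 28 52.0; 148 536 60.0; 152 7 50.0; 156 7 50.0; 160 6 51.0; 164 3 51.0; 168 0 ; 172 0 ; 176 0 ; 180 0 ; 184 0 ; 188 0 ; 192 0 ; 196 0 ; 200 163 52.0; 204 129 56.0; 208 71 56.0; 212 9 54.0; 216 0 ; 220 0 ; 224 0 ;
```

Call:
send_rows --pt "0 0 0 4 -40 0 0.35" --pt "0 0 0 8 -75 0 0.35" --pt "0 0 0 8 -82 -15 0.35" --pt "0 0 0 8 -82 -50 0.35" --pt "0 0 0 8 -82 -85 0.35" --pt "0 0 0 8 -82 -110 0.35" --pt "0 0 0 8 -82 -118 0.35" --pt "0 0 0 8 -82 -118 0.35" --pt "0 0 0 8 -82 -118 0.35" --newtons 20

```text
time: 6.95
tcp_pos: [0.5279, -0.1101, 0.112]
eef_rot: [3.141, -0.001, 0.096]
force: [0.3, -0.5, 0.8]
finger_gap: 0.0299
finger_force: 0.0
```

Call:
send_rows --pt "0 0 0 0 0 0 0" --pt "0 0 0 0 0 0 0" --pt "0 0 0 0 0 0 0" --pt "0 0 0 0 0 0 0" --pt "0 0 0 0 0 0 0" --pt "0 0 0 0 0 0 0"

```text
time: 7.55
tcp_pos: [0.5282, -0.1103, 0.1127]
eef_rot: [3.141, -0.002, 0.096]
force: [-0.0, -0.5, 6.2]
finger_gap: 0.0092
finger_force: 20.2
```

```bash
python3 - <<'E'
import numpy as np
def tab(t0,ts):
    f=lambda t:np.array([-.0924*144*(1-np.cos(t)),.9957*144*(1-np.cos(t)),144*np.sin(t)])
    print([[0,0,0]+[round(float(x),1) for x in f(np.radians(t))-f(np.radians(t0))]+[0] for t in ts])
tab(0,[1,3,6,10,14.5,19,24,29,34,39,44,49,54,59,64,69,74,79,84,90])
tab(90,[95,100,105,110,115,120,125,130,135,140,145,150,154,158,162,166,169,171,172,172])
tab(172,[173.5,175,176.5,178,179,180,180,180])
E
```

```text
[[0, 0, 0, -0.0, 0.0, 2.5, 0], [0, 0, 0, -0.0, 0.2, 7.5, 0], [0, 0, 0, -0.1, 0.8, 15.1, 0], [0, 0, 0, -0.2, 2.2, 25.0, 0], [0, 0, 0, -0.4, 4.6, 36.1, 0], [0, 0, 0, -0.7, 7.8, 46.9, 0], [0, 0, 0, -1.2, 12.4, 58.6, 0], [0, 0, 0, -1.7, 18.0, 69.8, 0], [0, 0, 0, -2.3, 24.5, 80.5, 0], [0, 0, 0, -3.0, 32.0, 90.6, 0], [0, 0, 0, -3.7, 40.2, 100.0, 0], [0, 0, 0, -4.6, 49.3, 108.7, 0], [0, 0, 0, -5.5, 59.1, 116.5, 0], [0, 0, 0, -6.5, 69.5, 123.4, 0], [0, 0, 0, -7.5, 80.5, 129.4, 0], [0, 0, 0, -8.5, 92.0, 134.4, 0], [0, 0, 0, -9.6, 103.9, 138.4, 0], [0, 0, 0, -10.8, 116.0, 141.4, 0], [0, 0, 0, -11.9, 128.4, 143.2, 0], [0, 0, 0, -13.3, 143.4, 144.0, 0]]
[[0, 0, 0, -1.2, 12.5, -0.5, 0], [0, 0, 0, -2.3, 24.9, -2.2, 0], [0, 0, 0, -3.4, 37.1, -4.9, 0], [0, 0, 0, -4.6, 49.0, -8.7, 0], [0, 0, 0, -5.6, 60.6, -13.5, 0], [0, 0, 0, -6.7, 71.7, -19.3, 0], [0, 0, 0, -7.6, 82.2, -26.0, 0], [0, 0, 0, -8.6, 92.2, -33.7, 0], [0, 0, 0, -9.4, 101.4, -42.2, 0], [0, 0, 0, -10.2, 109.8, -51.4, 0], [0, 0, 0, -10.9, 117.5, -61.4, 0], [0, 0, 0, -11.5, 124.2, -72.0, 0], [0, 0, 0, -12.0, 128.9, -80.9, 0], [0, 0, 0, -12.3, 132.9, -90.1, 0], [0, 0, 0, -12.7, 136.4, -99.5, 0], [0, 0, 0, -12.9, 139.1, -109.2, 0], [0, 0, 0, -13.1, 140.7, -116.5, 0], [0, 0, 0, -13.1, 141.6, -121.5, 0], [0, 0, 0, -13.2, 142.0, -124.0, 0], [0, 0, 0, -13.2, 142.0, -124.0, 0]]
[[0, 0, 0, -0.0, 0.5, -3.7, 0], [0, 0, 0, -0.1, 0.8, -7.5, 0], [0, 0, 0, -0.1, 1.1, -11.2, 0], [0, 0, 0, -0.1, 1.3, -15.0, 0], [0, 0, 0, -0.1, 1.4, -17.5, 0], [0, 0, 0, -0.1, 1.4, -20.0, 0], [0, 0, 0, -0.1, 1.4, -20.0, 0], [0, 0, 0, -0.1, 1.4, -20.0, 0]]
```

Call:
send_rows --pt "0 0 0 0 0 2.5 0" --pt "0 0 0 0 0.2 7.5 0" --pt "0 0 0 -0.1 0.8 15 0" --pt "0 0 0 -0.2 2.2 25 0" --pt "0 0 0 -0.4 4.6 36 0" --pt "0 0 0 -0.7 7.8 47 0" --pt "0 0 0 -1.2 12.4 58.6 0" --pt "0 0 0 -1.7 18 69.8 0" --pt "0 0 0 -1.7 18 69.8 0"

```text
time: 8.45
tcp_pos: [0.5265, -0.093, 0.1834]
eef_rot: [3.139, -0.003, 0.096]
force: [3.4, -5.2, 0.3]
finger_gap: 0.0091
finger_force: 19.7
```

Call:
send_rows --pt "0 0 0 -0.5 5 9 0" --pt "0 0 0 -1.3 14 20.8 0" --pt "0 0 0 -2 22.2 30.2 0" --pt "0 0 0 -2.9 31.3 38.9 0" --pt "0 0 0 -3.8 41.1 46.7 0" --pt "0 0 0 -4.8 51.5 53.6 0" --pt "0 0 0 -5.8 62.5 59.6 0" --pt "0 0 0 -6.8 74 64.6 0" --pt "0 0 0 -7.9 85.9 68.6 0" --pt "0 0 0 -9.1 98 71.6 0" --pt "0 0 0 -10.2 110.4 73.4 0" --pt "0 0 0 -11.6 125.4 74.2 0" --pt "0 0 0 -11.6 125.4 74.2 0"

```text
time: 9.75
tcp_pos: [0.5145, 0.036, 0.2575]
eef_rot: [-3.14, -0.003, 0.099]
force: [0.4, -0.5, 11.0]
finger_gap: 0.0085
finger_force: 21.5
```

```bash
python3 - <<'E'
from h import *
im,d=robot.grab_frame("scene"); cv2.imwrite("pics/s2.png",cv2.resize(im[180:330,220:420],(800,600),interpolation=cv2.INTER_CUBIC)[:,:,::-1])
E
```

```text
(no output)
```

View pics/s2.png

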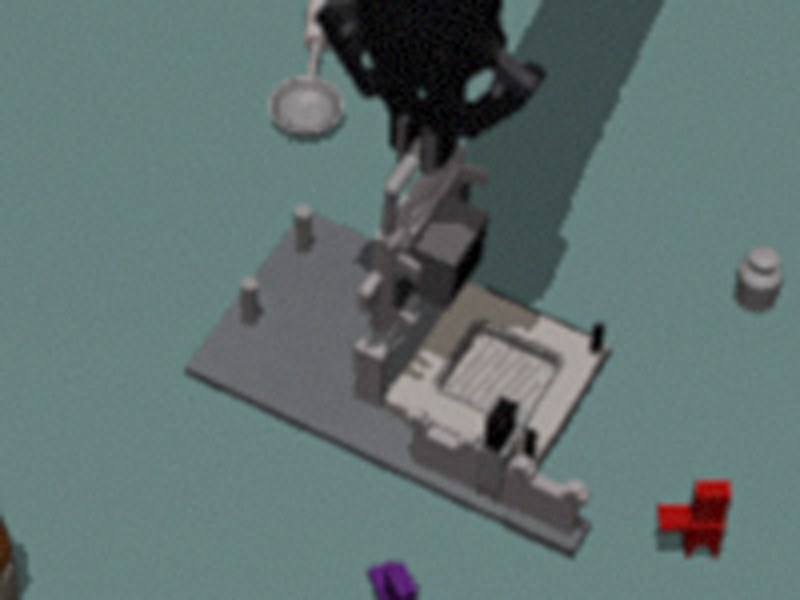

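The plate stands vertical at about (420,240) in the crop, the gripper holds the bail and the claws hold the cell. Swinging on.

Call:
send_rows --pt "0 0 0 -0.6 6 0 0" --pt "0 0 0 -1.5 16 -1 0" --pt "0 0 0 -2.5 27 -2.6 0" --pt "0 0 0 -3.4 37.1 -4.9 0" --pt "0 0 0 -4.6 49 -8.7 0" --pt "0 0 0 -5.6 60.6 -13.5 0" --pt "0 0 0 -6.7 71.7 -19.3 0" --pt "0 0 0 -7.6 82.2 -26 0" --pt "0 0 0 -8.6 92.2 -33.7 0" --pt "0 0 0 -9.4 101.4 -42.2 0" --pt "0 0 0 -10.2 109.8 -51.4 0" --pt "0 0 0 -10.9 117.5 -61.4 0" --pt "0 0 0 -11.5 124.2 -72 0" --pt "0 0 0 -12 128.9 -80.9 0" --pt "0 0 0 -12.3 132.9 -90.1 0" --pt "0 0 0 -12.7 136.4 -99.5 0" --pt "0 0 0 -12.9 139.1 -109.2 0" --pt "0 0 0 -13.1 140.7 -116.5 0" --pt "0 0 0 -13.1 141.6 -121.5 0" --pt "0 0 0 -13.2 142 -124 0"

```text
time: 11.8
tcp_pos: [0.5003, 0.1751, 0.1307]
eef_rot: [3.141, 0.002, 0.096]
force: [1.7, -0.5, -1.0]
finger_gap: 0.009
finger_force: 21.2
```

Call:
send_rows --pt "0 0 0 0 0.5 -3.7 0" --pt "0 0 0 0 0.8 -7.5 0" --pt "0 0 0 0 1 -11 0" --pt "0 0 0 0 1.3 -15 0" --pt "0 0 0 0 1.4 -17.5 0" --pt "0 0 0 0 1.4 -20 0" --pt "0 0 0 0 1.4 -20 0" --pt "0 0 0 0 1.4 -20 0"

```text
time: 12.6
tcp_pos: [0.5003, 0.1764, 0.1121]
eef_rot: [3.14, 0.001, 0.096]
force: [-4.0, -2.3, 8.2]
finger_gap: 0.0089
finger_force: 21.9
```

Call:
send_rows --pt "0 0 0 0 0 -1.5 0" --pt "0 0 0 0 0 -3 0" --pt "0 0 0 0 0 -3 0" --pt "0 0 0 0 0 -3 0.15" --pt "0 0 0 0 0 -3 0.3" --pt "0 0 0 0 0 -3 0.35" --pt "0 0 0 0 0 -3 0.35" --pt "0 0 0 0 0 20 0.35" --pt "0 0 0 0 0 60 0.35" --pt "0 0 0 0 0 100 0.35" --pt "0 0 0 0 -20 120 0.35" --pt "0 0 0 0 -40 120 0.35" --pt "0 0 0 0 -40 120 0.35" --pt "0 0 0 0 -40 120 0.35"

```text
time: 14.0
tcp_pos: [0.5007, 0.1367, 0.231]
eef_rot: [-3.141, 0.001, 0.095]
force: [-0.4, 0.3, -0.7]
finger_gap: 0.0299
finger_force: 0.0
```

```bash
python3 - <<'E'
from h import *
C=cal("wrist"); im,d=robot.grab_frame("wrist"); P=cloud("wrist",d,C);s=robot.get_state();print(s["tcp_pos"],s["eef_rot"])
cv2.imwrite("pics/w6.png",im[:,:,::-1])
t=np.radians(5.3);Q=np.array([[np.cos(t),np.sin(t)],[-np.sin(t),np.cos(t)]]);o=np.array([.52,-.0285])
L=(P[...,:2]-o)@Q.T*1000; z=P[...,2]
k=(abs(L[...,0])<30)&(L[...,1]>195)&(L[...,1]<218)&(z>.03)&(z<.09);print("bar",k.sum(),np.percentile(L[k][:,1],[3,97]),np.percentile(z[k],[50,97]))
k=(abs(L[...,0])<30)&(L[...,1]>95)&(L[...,1]<155)&(z>.03)&(z<.1);w=np.c_[L[k]/1000,z[k]];A=np.c_[w[:,:2]-w[:,:2].mean(0),np.ones(len(w))];print("plate back",len(w),np.linalg.lstsq(A,w[:,2],rcond=None)[0])
k=(abs(L[...,0]-72)<18)&(abs(L[...,1]-156)<30)&(z>.088)&(z<.1)&(im.max(-1)<70)
print("grip",k.sum(),np.median(L[k],0),np.percentile(L[k],[2,98],axis=0),np.median(z[k]))
l=np.array([71.5,156])/1000;print("target",o+Q.T@l, "ystep",Q.T@np.array([0,-34]))
E
```

```text
[0.50057388 0.13739783 0.23087234] [-3.14110156e+00  9.78398144e-04  9.62994277e-02]
bar 1087 [200.44380607 209.66611704] [0.05527609 0.05698891]
plate back 6645 [ 0.00045729 -0.00029     0.05720614]
grip 730 [ 71.42782662 157.4375684 ] [[ 61.81483651 151.95156579]
 [ 80.36465483 163.00217826]] 0.09318001942530274
target [0.5767845  0.13343755] ystep [  3.14059997 -33.85463974]
```

View pics/w6.png

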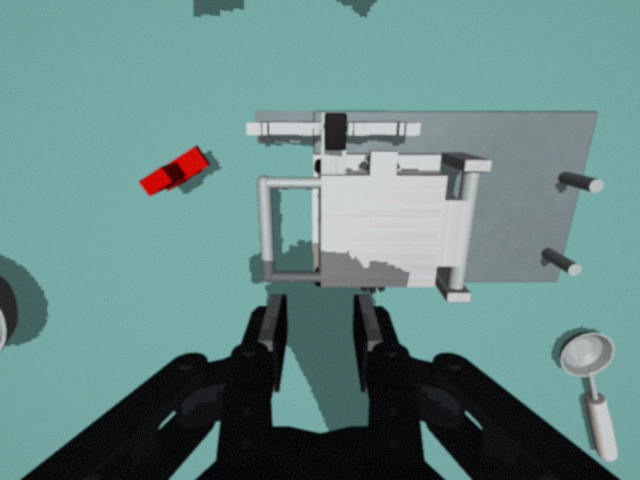

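The plate lies flat with the bail at columns 258-273; the black grip is at (336,130) and the ear near (383,160), to the right of it.

Call:
send_rows --pt "0 0 0 40 -2 0 0.35" --pt "0 0 0 70 -3 0 0.35" --pt "0 0 0 76 -3 -20 0.35" --pt "0 0 0 76 -3 -50 0.35" --pt "0 0 0 76 -3 -70 0.35" --pt "0 0 0 76 -3 -77 0.35" --pt "0 0 0 76 -3 -77 0.35" --pt "0 0 0 76 -3 -77 0.35" --pt "0 0 0 76 -3 -77 0" --pt "0 0 0 76 -3 -77 0" --pt "0 0 0 76 -3 -77 0" --pt "0 0 0 76 -3 -77 0" --pt "0 0 0 76 -3 -77 0" --newtons 30

```text
time: 15.35
tcp_pos: [0.5776, 0.1342, 0.1557]
eef_rot: [-3.141, -0.002, 0.096]
force: [-0.5, 1.2, 6.7]
finger_gap: 0.011
finger_force: 34.0
```

Call:
send_rows --pt "0 0 0 0 0 6 0" --pt "0 0 0 0 0 12 0" --pt "0 0 0 0 0 17 0" --pt "0 0 0 0 0 17 0" --pt "0 0 0 0 0 17 0"

```text
time: 15.85
tcp_pos: [0.5768, 0.1336, 0.1714]
eef_rot: [3.141, 0.0, 0.096]
force: [-0.4, 0.8, -1.8]
finger_gap: 0.0112
finger_force: 33.1
```

Call:
send_rows --pt "0 0 0 0.5 -5 0 0" --pt "0 0 0 1.2 -13 0 0" --pt "0 0 0 2 -21 0 0" --pt "0 0 0 2.7 -29 0 0" --pt "0 0 0 3.1 -33.9 0 0" --pt "0 0 0 3.1 -33.9 0 0" --pt "0 0 0 3.1 -33.9 0 0" --pt "0 0 0 3.1 -33.9 -5 0" --pt "0 0 0 3.1 -33.9 -10 0" --pt "0 0 0 3.1 -33.9 -14 0" --pt "0 0 0 3.1 -33.9 -16 0" --pt "0 0 0 3.1 -33.9 -17 0" --pt "0 0 0 3.1 -33.9 -17 0"

```text
time: 17.15
tcp_pos: [0.5799, 0.1003, 0.1556]
eef_rot: [3.141, 0.0, 0.096]
force: [-3.3, 0.1, 7.7]
finger_gap: 0.0113
finger_force: 34.3
```

Down to the same height as before. Releasing and checking.

Call:
send_rows --pt "0 0 0 0 0 0 0.1" --pt "0 0 0 0 0 0 0.25" --pt "0 0 0 0 0 0 0.35" --pt "0 0 0 0 0 0 0.35" --pt "0 0 0 0 0 20 0.35" --pt "0 0 0 0 0 60 0.35" --pt "0 0 0 -40 0 90 0.35" --pt "0 0 0 -78 0 100 0.35" --pt "0 0 0 -78 0 100 0.35" --pt "0 0 0 -78 0 100 0.35"

```text
time: 18.15
tcp_pos: [0.5018, 0.0998, 0.2549]
eef_rot: [3.141, -0.001, 0.096]
force: [0.7, 0.0, 0.9]
finger_gap: 0.0301
finger_force: 0.0
```

```bash
python3 - <<'E'
from h import *
C=cal("wrist"); im,d=robot.grab_frame("wrist"); P=cloud("wrist",d,C)
t=np.radians(5.3);Q=np.array([[np.cos(t),np.sin(t)],[-np.sin(t),np.cos(t)]]);o=np.array([.52,-.0285])
L=(P[...,:2]-o)@Q.T*1000; z=P[...,2]
k=(abs(L[...,0]-72)<18)&(abs(L[...,1]-122)<40)&(z>.08)&(z<.12)&(im.max(-1)<70)
print("grip",k.sum(),np.median(L[k],0),np.percentile(L[k],[2,98],axis=0),np.percentile(z[k],[20,50,80]))
k=(abs(L[...,0])<30)&(L[...,1]>95)&(L[...,1]<155)&(z>.03)&(z<.1);w=np.c_[L[k]/1000,z[k]];A=np.c_[w[:,:2]-w[:,:2].mean(0),np.ones(len(w))];print("plate back",np.linalg.lstsq(A,w[:,2],rcond=None)[0])
cv2.imwrite("pics/w7.png",cv2.resize(im[80:320,180:520],(790,558))[:,:,::-1]); print(robot.get_state()["force"],robot.get_state()["finger_gap"])
E
```

```text
grip 603 [ 67.28483535 123.09466229] [[ 56.99327166 117.71454154]
 [ 76.695506   128.26805706]] [0.09242615 0.0931977  0.09385295]
plate back [ 0.00043271 -0.00129304  0.0571796 ]
[-0.32537561  1.28462076 -0.52650734] 0.02978415020053507
```

View pics/w7.png

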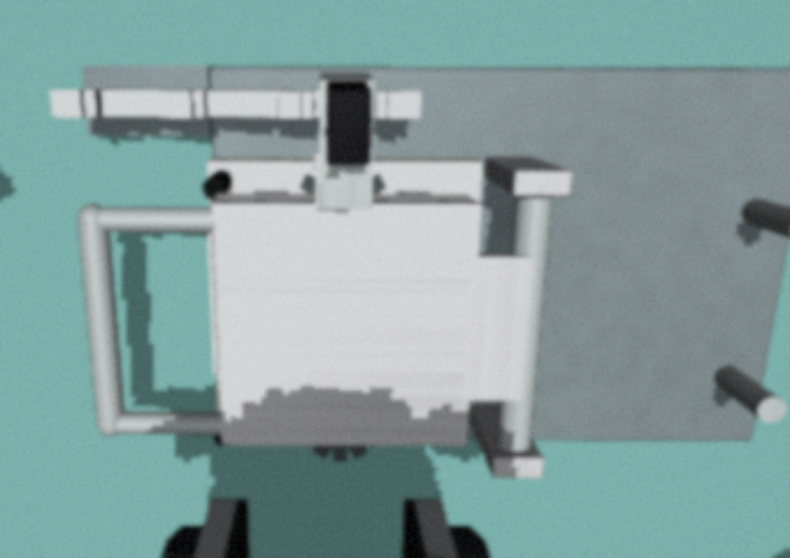

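The tongue now covers the ear at about (345,190) in the crop. The grip's x reads 4 mm different, so I'll check it against the rail.

```bash
python3 - <<'E'
from h import *
C=cal("wrist"); im,d=robot.grab_frame("wrist"); P=cloud("wrist",d,C)
t=np.radians(5.3);Q=np.array([[np.cos(t),np.sin(t)],[-np.sin(t),np.cos(t)]]);o=np.array([.52,-.0285])
L=(P[...,:2]-o)@Q.T*1000; z=P[...,2]
k=(abs(L[...,0]-72)<18)&(abs(L[...,1]-122)<40)&(z>.088)&(z<.1)&(im.max(-1)<70)
print("grip",np.percentile(L[k],[2,50,98],axis=0),np.median(z[k]))
k=(abs(L[...,0]-72)<20)&(L[...,1]>135)&(L[...,1]<215)&(z>.053)&(z<.06);print("rail teeth x",np.percentile(L[k][:,0],[3,50,97]))
k=(abs(L[...,0]-68)<13)&(abs(L[...,1]-122)<14)&(z>.06)&(z<.072);print("saddle/tongue",np.percentile(z[k],[10,50,90]),np.percentile(L[k],[2,98],axis=0))
E
```

```text
grip [[ 56.94579377 117.62970383]
 [ 67.26034077 123.01383908]
 [ 76.12486984 128.10058345]] 0.09316831160212995
rail teeth x [67.27355704 71.29737875 74.86561041]
saddle/tongue [0.06397691 0.0650055  0.06617238] [[ 55.73524671 115.03423764]
 [ 78.44004985 130.7649428 ]]
```

```bash
python3 - <<'E'
from h import *
C=cal("wrist"); Ps=[]
for _ in range(4):
    im,d=robot.grab_frame("wrist"); Ps.append(cloud("wrist",d,C))
P=np.median(Ps,0)
t=np.radians(5.3);Q=np.array([[np.cos(t),np.sin(t)],[-np.sin(t),np.cos(t)]]);o=np.array([.52,-.0285])
L=(P[...,:2]-o)@Q.T*1000; z=P[...,2]
def fit(n,k):
    w=np.c_[L[k]/1000,z[k]];A=np.c_[w[:,:2]-w[:,:2].mean(0),np.ones(len(w))];print(n,k.sum(),np.round(np.linalg.lstsq(A,w[:,2],rcond=None)[0],4),L[k].min(0),L[k].max(0))
fit("grip top",(abs(L[...,0]-67)<9)&(abs(L[...,1]-123)<5)&(z>.088)&(z<.1))
for lo in range(36,84,4):
    k=(L[...,0]>lo)&(L[...,0]<lo+4)&(abs(L[...,1]-123)<7)&(z>.03); print(lo,k.sum(),np.round(1000*np.percentile(z[k],[5,50,95]),1) if k.any() else '')
E
```

```text
grip top 478 [ 0.074  -0.002   0.0936] [ 58.27665106 118.00356717] [ 75.72483289 127.99792591]
36 95 [56.9 57.5 58. ]
40 101 [62.9 63.5 64.2]
44 100 [63.2 63.8 64.7]
48 120 [63.7 64.2 64.8]
52 66 [63.9 64.6 78.6]
56 108 [64.8 92.8 93.5]
60 143 [65.5 93.1 93.7]
64 121 [66.  93.4 94.3]
68 143 [79.5 93.6 94.4]
72 146 [83.2 94.  94.6]
76 137 [46.3 72.3 93.7]
80 18 [36.  36.7 37.4]
```

The tab is tilted by about 0.075 rad towards the plate. I'll re-grip it, straighten it and set it down again.

Call:
send_rows --pt "0 0 0 40 0 0 0.35" --pt "0 0 0 70 0 -10 0.35" --pt "0 0 0 73.5 0 -50 0.35" --pt "0 0 0 73.5 0 -85 0.35" --pt "0 0 0 73.5 0 -97 0.35" --pt "0 0 0 73.5 0 -97 0.35" --pt "0 0 0 73.5 0 -97 0.35" --pt "0 0 0 73.5 0 -97 0" --pt "0 0 0 73.5 0 -97 0" --pt "0 0 0 73.5 0 -97 0" --pt "0 0 0 73.5 0 -97 0" --pt "0 0 0 75 0.2 -97 0" --pt "0 0 0 77 0.4 -97 0" --pt "0 0 0 78.5 0.5 -97 0" --pt "0 0 0 78.5 0.5 -97 0" --pt "0 0 0 78.5 0.5 -97 0" --newtons 25

```text
time: 20.05
tcp_pos: [0.5799, 0.1006, 0.1592]
eef_rot: [3.141, 0.001, 0.096]
force: [-3.7, 0.9, 10.7]
finger_gap: 0.0108
finger_force: 29.4
```

```bash
cat > tilt.py <<'E'
from h import *
C=cal("wrist"); Ps=[]
for _ in range(4):
    im,d=robot.grab_frame("wrist"); Ps.append(cloud("wrist",d,C))
P=np.median(Ps,0)
t=np.radians(5.3);Q=np.array([[np.cos(t),np.sin(t)],[-np.sin(t),np.cos(t)]]);o=np.array([.52,-.0285])
L=(P[...,:2]-o)@Q.T*1000; z=P[...,2]
for lo in range(34,94,3):
    k=(L[...,0]>lo)&(L[...,0]<lo+3)&(abs(L[...,1]-123)<7)&(z>.03)&(z<.105); print(lo,k.sum(),np.round(1000*np.percentile(z[k],[5,50,95]),1) if k.any() else '')
k=(abs(L[...,1]-123)<5)&(z>.088)&(z<.1)&(L[...,0]>50)&(L[...,0]<90)
if k.sum()>50: print("top",k.sum(),L[k].min(0),L[k].max(0),np.polyfit(L[k][:,0]/1000,z[k],1))
E
python3 tilt.py
```

```text
34 4 [57.1 57.2 57.8]
37 0 
40 0 
43 0 
46 0 
49 0 
52 0 
55 0 
58 81 [92.4 92.9 96.1]
61 142 [92.4 92.9 95.4]
64 157 [92.5 93.  94.4]
67 160 [92.6 93.1 93.8]
70 177 [ 65.4  93.1 104.2]
73 183 [ 65.4  93.2 103.7]
76 306 [65.1 92.9 94.2]
79 1402 [35.6 67.3 96.8]
82 41 [ 90.3  97.8 104.2]
85 0 
88 0 
91 0 
top 1018 [ 59.15066637 118.00913703] [ 79.64674836 127.99875121] [-0.05950737  0.09695277]
```

Call:
send_rows --pt "0 0 0 1 0.1 0 0" --pt "0 0 0 2 0.2 0 0" --pt "0 0 0 2 0.2 0 0" --pt "0 0 0 2 0.2 0 0.12" --pt "0 0 0 2 0.2 0 0.14" --pt "0 0 0 2 0.2 0 0.16" --pt "0 0 0 2 0.2 0 0.2" --pt "0 0 0 2 0.2 0 0.3" --pt "0 0 0 2 0.2 0 0.35" --newtons 20

```text
time: 21.15
tcp_pos: [0.5824, 0.1004, 0.1572]
eef_rot: [3.141, 0.0, 0.096]
force: [0.2, 0.0, 0.1]
finger_gap: 0.0301
finger_force: 0.0
```

```bash
python3 tilt.py
```

```text
34 0 
37 0 
40 0 
43 0 
46 0 
49 0 
52 0 
55 41 [91.9 92.3 92.9]
58 142 [92.  92.6 93.1]
61 146 [92.2 92.7 93.3]
64 154 [92.6 93.  93.4]
67 161 [65.8 93.2 93.7]
70 172 [65.6 93.5 93.9]
73 181 [65.7 93.6 94.1]
76 1081 [61.2 78.4 92.7]
79 611 [33.3 46.9 59.1]
82 0 
85 0 
88 0 
91 0 
top 1005 [ 57.06874322 118.01279662] [ 77.51743964 127.99935873] [-0.03620729  0.09523865]
```

Call:
send_rows --pt "0 0 0 0 0 10 0.35" --pt "0 0 0 0 0 30 0.35" --pt "0 0 0 0 0 65 0.35" --pt "0 0 0 -30 0 95 0.35" --pt "0 0 0 -60 0 100 0.35" --pt "0 0 0 -60 0 100 0.35" --pt "0 0 0 -60 0 100 0.35" --pt "0 0 0 -60 0 100 0.35"

```text
time: 22.15
tcp_pos: [0.5232, 0.1003, 0.2576]
eef_rot: [3.142, -0.001, 0.095]
force: [-0.2, -0.2, -0.1]
finger_gap: 0.0297
finger_force: 0.0
```

```bash
python3 tilt.py | tail -9
```

```text
70 86 [92.9 93.9 94.3]
73 96 [66.5 94.  94.8]
76 173 [64.6 80.8 94.1]
79 111 [34.6 49.9 60.5]
82 0 
85 0 
88 0 
91 0 
top 480 [ 57.31842404 118.14553255] [ 77.01231122 127.4506095 ] [0.01168302 0.09266675]
```

```bash
python3 -c "
from bench import robot
print(robot.sign_off())"
```

```text
the job is handed in; nothing more can be done
None
```

I handed the job in at about 22 s: the plate lies fully over and the hold-down tab is down in the lock notch over the ear, but the tab leans about 0.07 rad (limit 0.1) and sits about 3 mm off its place (limit 6 mm). I could not see the cell under the plate, so its drop into the nest is inferred from the plate lying flat; no verdict came back.

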